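# Put away the tea and the cards

## Task

Clear the place mat by kind: the tea carton stands back in the slanted white rack, pushed along until it rests snugly against the rack's closed end; both decks of cards lie flat in the dark wooden card box; and the teaspoon lies in the light wooden cutlery tray. Put things down rather than dropping them, and leave the other tea things where they stand.

Things in the scene. Friction and masses are not known exactly. Their poses are not given: they have to be found in the camera images.
- carton: cream tea carton standing upright on the mat: 45 mm thick (its x) by 70 mm wide (its y) by 140 mm tall (its z), about 130 g; origin at the centre of its underside; alike from both sides. To go in the rack with its underside on the trough's floor, its 70 mm width along the trough
- rack: fixed white rack for tea cartons, 110 mm deep, 208 mm long (its y), 121 mm high at its closed end; origin on the table under its middle. Carries one slanted trough (bay), closed at the +y end and open at the other; the trough's back wall, on the robot's side, leans 30 degrees towards the robot, and a carton leans back on it by itself. Bay origin at (-12, 100, 22.5) mm in this frame
- bay: the rack's trough, its z leaning 30 degrees from vertical towards the rack's -x. Origin: inner corner of floor (plane z = 0), back wall (plane x = 0; 8 mm thick, 75 mm high along z) and closed end (plane y = 0; 75 mm high). Front lip's inner face at x = 58 mm, 35 mm high. The trough runs 200 mm towards -y. The carton's home: origin at x = 22.5 to 35, y = -35, z = 0 mm, its z along this z
- deck_top: boxed deck of cards, 92 mm (its x) by 65 mm (its y) by 20 mm thick, dull red and cream, about 100 g, lying flat on top of deck_low, turned a little on it; origin at the centre of its underside
- deck_low: a second deck, same as deck_top, lying flat on the mat under it
- spoon: steel teaspoon lying on the mat, 140 mm long, about 45 g; origin on the surface under the middle of its neck, near its centre of mass; x points to the bowl (36 mm wide, 10 mm high, centre at x = 47 mm); around the origin, from x = -30 to 28 mm, the handle is a bar 9 mm wide (its y), between 6 and 11 mm above the surface
- card_box: fixed open box of dark wood with brass corners, outside 170 (its x) by 140 (its y) by 48 mm high, walls and floor 6 mm thick; origin under its centre
- cutlery_tray: fixed open tray of light wood, outside 200 (its x) by 110 (its y) by 34 mm high, walls and floor 6 mm thick; origin under its centre
- mat: fixed dark blue place mat, 250 by 500 mm, 2 mm thick, with the things to sort on it; origin under its centre
- teapot: dark glazed teapot, body 116 mm across, 112 mm high, spout and handle reaching 90 mm from its axis; origin under its centre; leave alone
- cup: small blue handleless tea cup, 72 mm across, 58 mm high, on the mat; origin under its centre; leave alone
- sugar_pot: white lidded sugar pot, 72 mm across, 58 mm high, on the mat; origin under its centre; leave alone
- bowl: dark red bowl, 124 mm across, 62 mm high; origin under its centre; leave alone
- glass_a: stemmed drinking glass standing upside down, 72 mm across, 149 mm high, at the far side of the table; origin under its centre; leave alone
- glass_b: as glass_a

How it is judged (in metres and radians):
At the end, for the whole second after the job is handed in: At rest: carton in the trough, underside within 6 mm of the floor, leaning with it to 0.1 rad, side within 5 mm of the closed end; both decks in the card box, flat to 0.15 rad (either face, stacked or not); spoon in the cutlery tray, level to 0.2 rad, origin under 30 mm up (z of carton in the frame of bay between -0.004 and 0.006 m and x of carton in the frame of bay between 0.015 and 0.043 m and y of carton in the frame of bay between -0.04 and -0.03 m and angle between the z axis of carton and the z axis of bay, either way round below 0.1 rad and angle between the y axis of carton and the y axis of bay, either way round below 0.1 rad and linear speed of each of carton, deck_top, deck_low, spoon below 0.02 m/s and x of deck_top in the frame of card_box between -0.062 and 0.062 m and y of deck_top in the frame of card_box between -0.052 and 0.052 m and z of deck_top in the frame of card_box between 0 and 0.053 m and (angle between deck_top's own z axis and vertical below 0.15 rad or angle between deck_top's own z axis and vertical above 2.99 rad) and x of deck_low in the frame of card_box between -0.062 and 0.062 m and y of deck_low in the frame of card_box between -0.052 and 0.052 m and z of deck_low in the frame of card_box between 0 and 0.053 m and (angle between deck_low's own z axis and vertical below 0.15 rad or angle between deck_low's own z axis and vertical above 2.99 rad) and x of spoon in the frame of cutlery_tray between -0.06 and 0.06 m and y of spoon in the frame of cutlery_tray between -0.05 and 0.05 m and z of spoon in the frame of cutlery_tray between 0 and 0.03 m and angle between spoon's own x axis and vertical between 1.37 and 1.77 rad); the robot touches nothing.
It fails at once if a bystander (teapot, cup, sugar pot, bowl, glass) is shifted more than 30 mm or tipped over ((distance of teapot from where it was at the start of the episode above 0.03 m or angle between teapot's own z axis and vertical above 0.5 rad) or (distance of cup from where it was at the start of the episode above 0.03 m or angle between cup's own z axis and vertical above 0.5 rad) or (distance of sugar_pot from where it was at the start of the episode above 0.03 m or angle between sugar_pot's own z axis and vertical above 0.5 rad) or (distance of bowl from where it was at the start of the episode above 0.03 m or angle between bowl's own z axis and vertical above 0.5 rad) or (distance of glass_a from where it was at the start of the episode above 0.03 m or angle between glass_a's own z axis and vertical above 0.5 rad) or (distance of glass_b from where it was at the start of the episode above 0.03 m or angle between glass_b's own z axis and vertical above 0.5 rad)).
It fails at once if the carton, a deck or the spoon is dropped (over 1 m/s with no finger on it: a fall of about 50 mm) ((linear speed of carton above 1 m/s and contact force between the fingers and carton below 0.05 N) or (linear speed of deck_top above 1 m/s and contact force between the fingers and deck_top below 0.05 N) or (linear speed of deck_low above 1 m/s and contact force between the fingers and deck_low below 0.05 N) or (linear speed of spoon above 1 m/s and contact force between the fingers and spoon below 0.05 N)).
It also fails if it takes over 72 s, if anything falls off the work surface, if the arm or the gripper's body presses on something with over 40 N, if the wrist force passes 120 N, or if a joint passes its speed limit or range.

## Robot

A 6-joint arm with a two-finger parallel gripper is mounted at the origin on the work surface. World frame = base frame: x ahead of the robot, y to its left, z up, the work surface at z = 0. Lengths are in m, angles in degrees, forces in N, time in s.
With the tool pointing down it reaches from about 0.25 to 0.85 m from the base axis. Payload 12.5 kg.
Tool frame: the origin (TCP) lies between the finger pads; the fingertips stand 19 mm ahead of it and the grasp point (between the pads) is the TCP; z points along the fingers, y is the line along which they close (so a half turn about z gives the same grasp; the last joint's range is limited). The gripper opens to 93 mm and grips with 3 to 60 N. Pads are 15 mm wide; open, the fingers measure 128 mm over their backs; the gripper's body (75 mm by 188 mm) begins 65 mm behind the grasp point.
Start: joints at [61.501, 20.094, 94.641, -0, 65.266, -4.847], TCP at [0.221, 0.504, 0.238] pointing down, gripper open.
Joint ranges: [-157.81, 157.81], [-45, 120.19], [0.68, 151.7], [-89.99, 269.99], [4.06, 180], [-164.3, 164.3]. Speed limits (degrees/s): [127.2, 127.2, 159.86, 180, 180, 180].

## Interface

Orientations are given as [roll, pitch, yaw] about the fixed x, y, z axes, in that order (R = Rz(yaw) Ry(pitch) Rx(roll)).
In Python, from bench import robot gives the robot as it stands.
- The arm moves only by the shell command python3 -m crank 'ROWS' [OPENING] [FORCE]. ROWS is JSON, a list of rows, each a list of 4 numbers: the shift along the tool's x, y, z in mm, then the turn about the tool's z in degrees. In form: [[dx, dy, dz, twist], ...]. A call has exactly 8 rows; each row is the pose to reach, as a shift and turn from the pose commanded when the call began, along the tool's axes at that moment; what a row does not reach only later rows make up. A row lasts 1/12 s, in which the tool goes at most 41.7 mm and 7.16 degrees, less where a joint would pass 70% of its speed; a pose out of reach is approached as far as the arm can. A call with a gripper value outside its range is refused whole. OPENING is the finger opening in mm, from 0 to 93, set as the call begins (- or left out, the last holds). The fingers move at their own pace and stop on an object; FORCE is the grip in N (left out, the last holds). Time passes only in rows, so rows that repeat a pose let the fingers close, or fill a call up. It gives the time, the measured TCP pose, the force, the opening and the grip force at its end, in the units of the state.
- robot.read_state(): the state, without advancing time (a new reading comes with each control period).
- robot.camera(name): name is "scene" or "top" or "wrist"; returns a dict with "img" (420x560x3 uint8, blue, green, red), "depth" (420x560 float32, m along the optical axis (not along the pixel's ray), 0 where there is no reading), "intrinsics" (3x3 intrinsics, pixels), "k1" (the pictures are not rectified: a ray, as slopes to the right and down, at radius r is drawn at 1 + k1 r^2 times it, then the intrinsics apply), "R" (3x3) and "t" (3): a world point X has camera coordinates R X + t; the wrist camera has in their place "T_tool_cam" (4x4, takes a point from camera to tool coordinates, whose origin is the TCP and whose axes are the flange's). Camera axes: x right, y down, z forward; pixel columns grow to the right and rows downward; lengths in m; the calibration is good to about 2 mm. A picture is of the moment at which its call begins: read the wrist's pose just before it.
- robot.hand_in(): hands the job in; it is judged then, once.
Trained networks look in a picture, given as the dict that the camera call returned (one of the last four; its "shot" number tells which), for a name from the list of things; names that differ only in an ending like _2 or _b are one class to them, and where a whole thing is asked for, a point or a joint stands for the part that bears it (a point fixed in the world has none). Each returns a list of dicts, best first, with "score" (0 to 1); they miss things now and then, are a little off and sometimes report something else, mostly with a low value. They report only what shows in the picture. A call takes as long as a camera call.
- robot.look_for(picture, target): "position" ([x, y, z] in m, in world coordinates, good to about 4 mm: the middle of the surface that is visible of it).
- robot.cut_out(picture, target): "region" (420x560 bool, what is visible of it).
The state is a dict: "t": time; "q": joint angles; "joint_vel": joint speeds; "tau": joint torques, N m; "ee_pos": TCP position; "tool_rot": TCP orientation; "wrist_force": force on the tool from outside, world axes, zero at the start; "torque": the same for the moment, N m; "finger_gap": opening from 0.0 (shut) to 1.0 (fully open); "grasp_force": force on a finger pad.
Only numpy, scipy, OpenCV 4.12 (cv2) and the standard library are available. Lean on these libraries where they do the work, as an engineer would, in place of code of your own. Each camera call takes 0.05 s, during which the arm holds its last target. There are 200 camera calls.

## Working session

There is one attempt and no reset: what is moved stays moved. The work goes in short steps, Python scripts to look and compute and a shell command to move; the robot and the scene stay as the last step left them, time stands still between calls to the robot, and variables do not carry over. Pictures are saved under pics/ and viewed, at most 10 in all, crops included, and the job is handed in when it is done.

```bash
mkdir -p pics; ls
cat > h.py <<'E'
import numpy as np, cv2
from bench import robot
from scipy.spatial.transform import Rotation as Ro
def cloud(c, T=None):
    K=c["intrinsics"]; h,w=c["depth"].shape
    u,v=np.meshgrid(np.arange(w),np.arange(h))
    xd=(u-K[0,2])/K[0,0]; yd=(v-K[1,2])/K[1,1]
    x,y=xd.copy(),yd.copy()
    for _ in range(8):
        f=1+c["k1"]*(x*x+y*y); x=xd/f; y=yd/f
    P=np.stack([x,y,np.ones_like(x)],-1)*c["depth"][...,None]
    if T is not None: return P@T[:3,:3].T+T[:3,3]
    return (P-c["t"])@np.asarray(c["R"])
def tool(s):
    T=np.eye(4); T[:3,:3]=Ro.from_euler('xyz',s["tool_rot"],degrees=True).as_matrix(); T[:3,3]=s["ee_pos"]; return T
def wrist():
    s=robot.read_state(); c=robot.camera("wrist"); return c, cloud(c, tool(s)@np.asarray(c["T_tool_cam"]))
E
python3 - <<'E'
from h import *
print(robot.read_state())
for n in ("top","scene"):
    c=robot.camera(n); cv2.imwrite(f"pics/{n}0.png",c["img"]); P=cloud(c)
    for k in "carton rack deck_top deck_low spoon card_box cutlery_tray mat teapot cup sugar_pot bowl glass_a".split():
        for r in robot.cut_out(c,k)[:2]:
            m=r["region"]&(c["depth"]>0); p=P[m]
            if len(p)<5: continue
            q=np.median(p,0); rect=cv2.minAreaRect((p[:,:2]*1000).astype(np.float32))
            hi=np.percentile(p[:,2],95)
            pt=p[p[:,2]>hi-.008]; r2=cv2.minAreaRect((pt[:,:2]*1000).astype(np.float32))
            print(n,k,round(r["score"],2),q.round(3),"zmax",hi.round(3),[np.round(a,0).tolist() for a in rect],"TOP",[np.round(a,0).tolist() for a in r2])
E
```

```text
pics
{'t': 0.0, 'q': array([ 6.14999917e+01,  2.01234205e+01,  9.46743474e+01, -1.15492696e-03,
        6.52639220e+01, -4.84708328e+00]), 'joint_vel': array([-0.05881666,  0.0610022 , -0.02299157,  0.03188223,  0.00787341,
        0.01258149]), 'tau': array([-3.40735387e-04, -4.97329867e+01, -2.85250586e+01,  6.98915077e-02,
        2.57678021e-02, -6.19149114e-05]), 'ee_pos': array([0.22049622, 0.50354528, 0.23712744]), 'tool_rot': array([-1.79938442e+02, -4.16790801e-03,  1.56347557e+02]), 'wrist_force': array([ 0.48724458,  0.14397472, -0.02321092]), 'torque': array([-0.04447036, -0.00312994, -0.01492287]), 'grasp_force': 0.0, 'finger_gap': 0.9997844444664571}
top carton 0.8 [ 0.44  -0.172  0.142] zmax 0.146 [[444.0, -192.0], [54.0, 100.0], 17.0] TOP [[441.0, -178.0], [45.0, 71.0], 18.0]
top carton 0.36 [0.691 0.285 0.081] zmax 0.099 [[700.0, 295.0], [154.0, 117.0], 14.0] TOP [[672.0, 307.0], [54.0, 121.0], 64.0]
top rack 0.85 [0.66  0.013 0.043] zmax 0.089 [[667.0, 15.0], [218.0, 120.0], 87.0] TOP [[652.0, 10.0], [206.0, 88.0], 87.0]
top deck_top 0.59 [0.438 0.005 0.043] zmax 0.
[... 3526 characters left out ...]
[698.0, 11.0], [208.0, 175.0], 87.0]
scene teapot 0.84 [0.729 0.295 0.076] zmax 0.095 [[658.0, 295.0], [111.0, 242.0], 90.0] TOP [[678.0, 314.0], [56.0, 118.0], 53.0]
scene sugar_pot 0.73 [ 0.402 -0.083  0.04 ] zmax 0.051 [[395.0, -85.0], [53.0, 62.0], 19.0] TOP [[390.0, -86.0], [43.0, 56.0], 20.0]
scene sugar_pot 0.63 [ 0.823 -0.058  0.071] zmax 0.149 [[753.0, -115.0], [227.0, 65.0], 41.0] TOP [[811.0, -65.0], [59.0, 60.0], 89.0]
scene bowl 0.92 [ 0.7   -0.341  0.038] zmax 0.061 [[685.0, -353.0], [213.0, 129.0], 37.0] TOP [[718.0, -325.0], [122.0, 123.0], 15.0]
scene glass_a 0.59 [ 0.822 -0.058  0.071] zmax 0.149 [[776.0, -87.0], [157.0, 69.0], 34.0] TOP [[811.0, -64.0], [59.0, 59.0], 25.0]
```

View pics/top0.png

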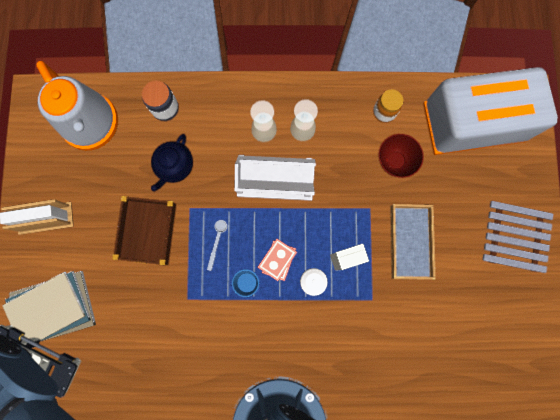

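View pics/scene0.png

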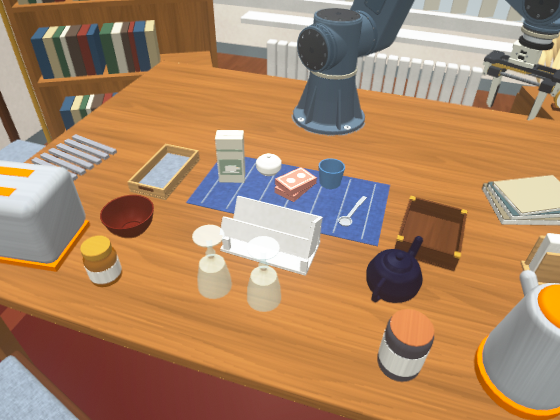

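The top view shows the decks at (277,259), spoon (215,245), carton (351,257), sugar pot (314,282) and cup (245,282). The rack is at (275,177), with the teapot spout at (153,188) beside the card box. The detections agree with the given sizes, so I'll start with deck_top.

```bash
cat >> h.py <<'E'
def go(x,y,z,yaw,s=None):
    "print tool-frame shift/twist to a world pose (tool down)"
    s=s or robot.read_state(); T=tool(s)
    d=T[:3,:3].T@(np.array([x,y,z])-T[:3,3])*1000
    tw=(s["tool_rot"][2]-yaw+90)%180-90
    print("shift",d.round(1),"twist",round(tw,1),"| at",np.round(s["ee_pos"],4),np.round(s["tool_rot"],1),"t",round(s["t"],2))
E
python3 -c "
from h import *
go(.439,.006,.15,146)
go(.439,.006,.044,146)"
```

```text
shift [-399.7 -368.4   87.7] twist 10.3 | at [0.2206 0.5038 0.2377] [180.    0.  156.3] t 1.4
shift [-399.7 -368.4  193.7] twist 10.3 | at [0.2206 0.5038 0.2377] [180.    0.  156.3] t 1.4
```

```bash
python3 -m crank '[[-31,-28,5,5],[-62,-56,10,10],[-93,-84,15,10],[-123,-112,20,10],[-154,-140,25,10],[-184,-168,30,10],[-214,-196,35,10],[-244,-224,40,10]]' 88 15
python3 -c "
from h import *
go(.439,.006,.15,146)"
```

```text
t: 2.07
ee_pos: [0.3545, 0.1992, 0.1977]
tool_rot: [180.0, 0.0, 146.4]
wrist_force: [1.0, 0.8, 0.0]
finger_gap: 0.943
grasp_force: 0.0
shift [-177.4 -114.1   47.7] twist 0.4 | at [0.3545 0.1992 0.1977] [180.    0.  146.4] t 2.07
```

```bash
python3 -m crank '[[-30,-19,5,0],[-60,-38,10,0],[-90,-57,15,0],[-120,-76,20,0],[-150,-96,26,0],[-178,-114,30,0],[-178,-114,30,0],[-178,-114,30,0]]'
python3 - <<'E'
from h import *
c,P=wrist(); cv2.imwrite("pics/w1.png",c["img"])
z=P[...,2]
for k in("deck_top","deck_low"):
  for r in robot.cut_out(c,k)[:1]:
    p=P[r["region"]&(c["depth"]>0)]; zz=np.median(p[:,2]); p=p[abs(p[:,2]-zz)<.004]
    print(k,r["score"],p.mean(0),[np.round(a,1) for a in cv2.minAreaRect((p[:,:2]*1000).astype(np.float32))])
go(.439,.006,.044,146)
E
```

```text
t: 2.73
ee_pos: [0.4394, 0.0064, 0.1674]
tool_rot: [-180.0, -0.0, 146.2]
wrist_force: [-0.3, 0.1, 0.3]
finger_gap: 0.944
grasp_force: 0.0
deck_top 0.89 [0.4356347  0.00792298 0.04245499] [array([437.8,   6.5]), array([65.3, 92. ]), np.float64(56.2)]
deck_low 0.69 [ 0.40103366 -0.00155675  0.02190239] [array([435.1,   2.4]), array([64.9, 90.9]), np.float64(70.2)]
shift [ -1.4  -1.8 123.8] twist 0.4 | at [0.4388 0.0083 0.1678] [180.   -0.  146.4] t 2.88
```

View pics/w1.png

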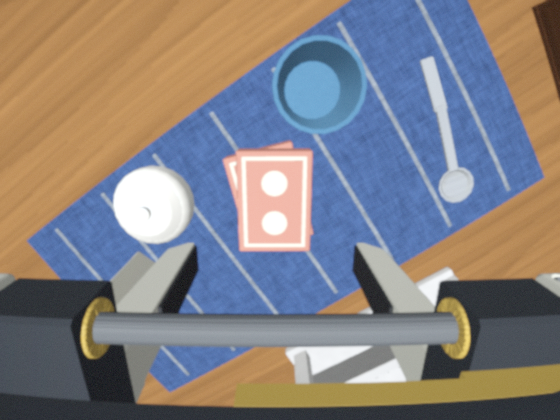

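The wrist view shows both decks at (275,200), with the top one turned about 14° on the lower. The measured pose matches the plan, so I'll grasp.

```bash
python3 -m crank '[[0,-1,25,0],[0,-1,50,0],[0,-1,75,0],[0,-1,100,0],[0,-1,112,0],[0,-1,120,0],[0,-1,122.5,0],[0,-1,122.5,0]]' && python3 -m crank '[[0,0,0,0],[0,0,0,0],[0,0,0,0],[0,0,0,0],[0,0,0,0],[0,0,0,0],[0,0,-5,0],[0,0,-15,0]]' 50 20
python3 -c "
from h import *
go(.512,.366,.16,174)"
```

```text
t: 3.55
ee_pos: [0.4386, 0.0072, 0.0453]
tool_rot: [-180.0, -0.0, 146.4]
wrist_force: [-0.9, 0.4, 0.5]
finger_gap: 0.944
grasp_force: 0.0
t: 4.22
ee_pos: [0.438, 0.0067, 0.0601]
tool_rot: [-180.0, -0.1, 146.3]
wrist_force: [0.1, -0.4, -1.1]
finger_gap: 0.7
grasp_force: 20.0
shift [ 137.7  340.  -100. ] twist -27.7 | at [0.438  0.0067 0.0601] [-1.800e+02 -1.000e-01  1.463e+02] t 4.22
```

```bash
python3 -m crank '[[0,0,-25,0],[5,10,-55,0],[15,37,-85,-4],[29,72,-100,-8],[44,108,-100,-13],[59,144,-100,-18],[73,180,-100,-23],[88,216,-100,-27.7]]' && python3 -m crank '[[14,32,0,0],[28,64,0,0],[40,95,0,0],[48,115,0,0],[52,124,0,0],[53,124,0,0],[53,124,0,0],[53,124,0,0]]'
python3 - <<'E'
from h import *
c,P=wrist()
for r in robot.cut_out(c,"card_box")[:1]:
    p=P[r["region"]&(c["depth"]>0)]; p=p[(p[:,2]>.044)&(p[:,2]<.055)]
    print(r["score"],p.min(0),p.max(0),[np.round(a,1) for a in cv2.minAreaRect((p[:,:2]*1000).astype(np.float32))])
cv2.imwrite("pics/w2.png",c["img"])
go(.512,.365,.032,174)
E
```

```text
t: 4.88
ee_pos: [0.485, 0.2372, 0.1613]
tool_rot: [180.0, 0.0, 174.3]
wrist_force: [1.1, -0.2, -1.0]
finger_gap: 0.697
grasp_force: 20.0
t: 5.55
ee_pos: [0.4455, 0.3628, 0.1604]
tool_rot: [-180.0, -0.0, 174.0]
wrist_force: [-1.1, -0.4, -0.9]
finger_gap: 0.691
grasp_force: 20.0
0.75 [0.42219603 0.28685828 0.04400207] [0.60573979 0.44333701 0.05039404] [array([514.4, 365.2]), array([140.8, 171.8]), np.float64(84.4)]
shift [-65.7   9.1 128.3] twist -0.0 | at [0.4457 0.3628 0.1603] [-180.   -0.  174.] t 5.65
```

```bash
python3 -m crank '[[-25,4,0,0],[-50,8,10,0],[-66,9,40,0],[-66,9,75,0],[-66,9,105,0],[-66,9,120,0],[-66,9,127,0],[-66,9,130,0]]'
python3 -m crank '[[0,0,0,0],[0,0,0,0],[0,0,0,0],[0,0,0,0],[0,0,0,0],[0,0,0,0],[0,0,-10,0],[0,0,-30,0]]' 78
python3 -m crank '[[0,0,-30,0],[0,0,-60,0],[0,0,-90,0],[0,0,-110,0],[0,-20,-110,0],[0,-50,-110,0],[0,-85,-110,0],[0,-120,-110,0]]'
python3 - <<'E'
from h import *
c=robot.camera("top");P=cloud(c)
for k in("deck_top","deck_low"):
  for r in robot.cut_out(c,k)[:2]:
    p=P[r["region"]&(c["depth"]>0)]; print(k,r["score"],np.median(p,0).round(3),[np.round(a,1) for a in cv2.minAreaRect((p[:,:2]*1000).astype(np.float32))])
go(.436,.003,.13,160)
E
```

```text
t: 6.32
ee_pos: [0.5117, 0.365, 0.0297]
tool_rot: [-179.9, -0.1, 174.0]
wrist_force: [-5.4, -6.4, 13.6]
finger_gap: 0.695
grasp_force: 20.0
t: 6.98
ee_pos: [0.5107, 0.3655, 0.0591]
tool_rot: [-179.9, -0.2, 174.1]
wrist_force: [0.4, 0.1, -0.3]
finger_gap: 0.84
grasp_force: 0.0
t: 7.65
ee_pos: [0.4989, 0.2458, 0.171]
tool_rot: [180.0, 0.0, 174.1]
wrist_force: [0.8, -0.5, 0.3]
finger_gap: 0.838
grasp_force: 0.0
deck_low 0.57 [ 0.434 -0.     0.023] [array([434.8,   1.4]), array([63.5, 92.2]), np.float64(71.4)]
deck_low 0.35 [0.66  0.013 0.043] [array([660. ,  15.6]), array([218.9, 108. ]), np.float64(88.3)]
shift [  37.3 -247.7   41.1] twist 13.9 | at [0.4994 0.2453 0.1712] [180.    0.  173.9] t 7.8
```

```bash
python3 -m crank '[[5,-35,5,6],[10,-70,10,13],[15,-105,15,13],[21,-140,20,13],[27,-180,25,13],[32,-215,30,13],[37,-248,30,13],[37,-248,30,13]]' 88
python3 - <<'E'
from h import *
c,P=wrist()
for r in robot.cut_out(c,"deck_low")[:1]:
    p=P[r["region"]&(c["depth"]>0)]; zz=np.median(p[:,2]); p=p[abs(p[:,2]-zz)<.004]
    print(r["score"],p.mean(0),[np.round(a,1) for a in cv2.minAreaRect((p[:,:2]*1000).astype(np.float32))])
    q=np.array(cv2.minAreaRect((p[:,:2]*1000).astype(np.float32))[0])/1000
    go(*q,.025,161)
E
```

```text
t: 8.47
ee_pos: [0.4362, 0.0009, 0.1404]
tool_rot: [-180.0, -0.0, 160.9]
wrist_force: [0.1, -0.5, -0.4]
finger_gap: 0.947
grasp_force: 0.0
0.95 [0.4330834  0.0030313  0.02241309] [array([435.7,   2.1]), array([65.2, 92.4]), np.float64(70.4)]
shift [  1.3  -2.2 115.7] twist -0.1 | at [0.4375 0.0038 0.1407] [1.800e+02 1.000e-01 1.609e+02] t 8.57
```

```bash
python3 -m crank '[[0,-1,25,0],[0,-1,50,0],[0,-1,75,0],[0,-1,95,0],[0,-1,107,0],[0,-1,113,0],[0,-1,115.5,0],[0,-1,115.5,0]]' && python3 -m crank '[[0,0,0,0],[0,0,0,0],[0,0,0,0],[0,0,0,0],[0,0,0,0],[0,0,0,0],[0,0,-5,0],[0,0,-15,0]]' 50 20
python3 -c "
from h import *
go(.512,.365,.16,174.2)"
```

```text
t: 9.23
ee_pos: [0.4369, 0.0038, 0.0247]
tool_rot: [180.0, 0.0, 161.1]
wrist_force: [0.1, -0.1, -0.2]
finger_gap: 0.944
grasp_force: 0.0
t: 9.9
ee_pos: [0.4358, 0.003, 0.0396]
tool_rot: [-180.0, -0.1, 161.0]
wrist_force: [-0.2, -0.2, -0.5]
finger_gap: 0.697
grasp_force: 20.0
shift [  45.8  367.  -120.5] twist -13.2 | at [0.4358 0.003  0.0396] [-1.80e+02 -1.00e-01  1.61e+02] t 9.9
```

```bash
python3 -m crank '[[0,0,-30,0],[0,10,-60,0],[5,36,-90,-4],[9,72,-120,-8],[13,108,-120,-13],[18,144,-120,-13],[22,180,-120,-13],[27,216,-120,-13]]'
python3 -c "
from h import *
go(.512,.365,.049,174.2)"
```

```text
t: 10.57
ee_pos: [0.481, 0.2179, 0.1608]
tool_rot: [180.0, 0.1, 174.1]
wrist_force: [0.4, -0.2, -1.1]
finger_gap: 0.698
grasp_force: 20.0
shift [-15.5 149.5 111.9] twist -0.1 | at [0.481  0.2179 0.1608] [1.800e+02 1.000e-01 1.741e+02] t 10.57
```

```bash
python3 -m crank '[[-3,35,0,0],[-7,70,0,0],[-11,105,0,0],[-15,135,10,0],[-15,149,40,0],[-15,149,70,0],[-15,149,90,0],[-15,149,102,0]]'
python3 -c "
from h import *
go(.512,.365,.049,174.2)"
```

```text
t: 11.23
ee_pos: [0.5102, 0.3623, 0.0557]
tool_rot: [-179.9, -0.2, 174.1]
wrist_force: [-0.8, -0.1, -0.4]
finger_gap: 0.694
grasp_force: 20.0
shift [-1.5  2.9  6.7] twist -0.1 | at [0.5102 0.3623 0.0557] [-179.9   -0.2  174.1] t 11.23
```

```bash
python3 -m crank '[[0,0,2,0],[0,0,4,0],[0,0,6,0],[0,0,7,0],[0,0,8,0],[0,0,8,0],[0,0,8,0],[0,0,8,0]]'
python3 -m crank '[[0,0,0,0],[0,0,0,0],[0,0,0,0],[0,0,0,0],[0,0,0,0],[0,0,0,0],[0,0,-10,0],[0,0,-30,0]]' 78
python3 -m crank '[[0,0,-30,0],[0,0,-60,0],[0,0,-80,0],[0,-20,-90,0],[0,-50,-90,0],[0,-85,-90,0],[0,-120,-90,0],[0,-120,-90,0]]' 50
python3 - <<'E'
from h import *
c,P=wrist(); cv2.imwrite("pics/w3.png",c["img"])
c=robot.camera("top");P=cloud(c)
for r in robot.cut_out(c,"deck_top")[:2]:
    p=P[r["region"]&(c["depth"]>0)]; print(r["score"],np.median(p,0).round(3),[np.round(a,1) for a in cv2.minAreaRect((p[:,:2]*1000).astype(np.float32))])
go(.483,.167,.1,171)
E
```

```text
t: 11.9
ee_pos: [0.5116, 0.3628, 0.05]
tool_rot: [180.0, 0.0, 174.0]
wrist_force: [-0.8, -0.1, -1.5]
finger_gap: 0.7
grasp_force: 20.0
t: 12.57
ee_pos: [0.5104, 0.362, 0.0785]
tool_rot: [-179.9, -0.2, 174.0]
wrist_force: [-0.3, 1.0, 0.2]
finger_gap: 0.839
grasp_force: 0.0
t: 13.23
ee_pos: [0.4983, 0.2392, 0.1704]
tool_rot: [-179.9, -0.0, 173.9]
wrist_force: [-0.5, -0.7, 0.2]
finger_gap: 0.54
grasp_force: 0.0
shift [  8.4 -78.   70.4] twist 3.0 | at [0.4994 0.2436 0.1705] [1.80e+02 1.00e-01 1.74e+02] t 13.38
```

View pics/w3.png

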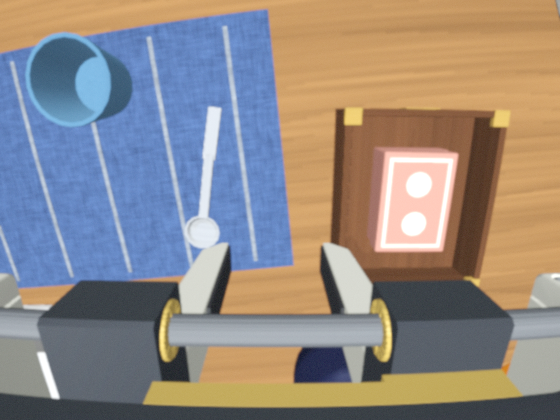

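Both decks are stacked flat in the box at about (415,200). The spoon is next, at (205,175) with its bowl at (202,232).

```bash
python3 -m crank '[[-10,-25,10,3],[-20,-50,20,3],[-22,-78,30,3],[-22,-78,30,3],[-22,-78,30,3],[-22,-78,30,3],[-22,-78,30,3],[-22,-78,30,3]]' 40
python3 - <<'E'
from h import *
c,P=wrist()
for r in robot.cut_out(c,"spoon")[:1]:
    p=P[r["region"]&(c["depth"]>0)]; p=p[p[:,2]>.004]
    print(r["score"],len(p),np.median(p,0),[np.round(a,1) for a in cv2.minAreaRect((p[:,:2]*1000).astype(np.float32))])
    # handle axis: bin along principal direction
    m=p[:,:2].mean(0); d=np.linalg.svd(p[:,:2]-m,full_matrices=False)[2][0]; d*=np.sign(d[0])
    s=(p[:,:2]-m)@d; w=(p[:,:2]-m)@np.array([-d[1],d[0]])
    print("dir",np.degrees(np.arctan2(d[1],d[0])),m,s.min(),s.max())
    for a in np.arange(-.08,.08,.01):
        k=(s>a)&(s<a+.01)
        if k.sum()>3: cc=m+(a+.005)*d+np.median(w[k])*np.array([-d[1],d[0]]); print(round(a,2),cc.round(4),np.ptp(w[k]).round(3),np.median(p[k,2]).round(4))
go(.483,.167,.1,171)
E
```

```text
t: 14.05
ee_pos: [0.513, 0.1647, 0.1401]
tool_rot: [180.0, 0.0, 171.1]
wrist_force: [-0.6, 0.8, 0.8]
finger_gap: 0.432
grasp_force: 0.0
0.69 2535 [0.49196622 0.17232293 0.01031775] [array([476.8, 169.8]), array([ 33.4, 139.6]), np.float64(79.8)]
dir -14.311058074131811 [0.48628461 0.17151596] -0.07891837006789458 0.060666149510695315
-0.08 [0.4136 0.1899] 0.011 0.0067
-0.07 [0.4233 0.1876] 0.011 0.0081
-0.06 [0.4329 0.1848] 0.011 0.0093
-0.05 [0.4427 0.1829] 0.012 0.0106
-0.04 [0.4524 0.1803] 0.012 0.0121
-0.03 [0.4621 0.1777] 0.009 0.0128
-0.02 [0.4718 0.1754] 0.009 0.013
-0.01 [0.4815 0.1728] 0.009 0.0129
-0.0 [0.4911 0.1701] 0.009 0.0129
0.01 [0.5008 0.1678] 0.009 0.013
0.02 [0.5105 0.1654] 0.02 0.0127
0.03 [0.5203 0.1631] 0.033 0.0074
0.04 [0.5298 0.1601] 0.034 0.0062
0.05 [0.5396 0.1581] 0.031 0.0087
0.06 [0.5497 0.1572] 0.007 0.0117
shift [29.9 -2.  39.9] twist 0.1 | at [0.5129 0.1643 0.1399] [180.    0.  171.1] t 14.15
```

```bash
python3 -c "
from h import *
go(.4825,.1726,.0245,165.7)"
```

```text
shift [ 31.3   3.5 115.4] twist 5.4 | at [0.5129 0.1643 0.1399] [180.    0.  171.1] t 14.15
```

```bash
python3 -m crank '[[15,2,15,3],[31,3.5,40,5.4],[31,3.5,65,5.4],[31,3.5,85,5.4],[31,3.5,100,5.4],[31,3.5,109,5.4],[31,3.5,114.5,5.4],[31,3.5,114.5,5.4]]' 30 && python3 -m crank '[[0,0,0,0],[0,0,0,0],[0,0,0,0],[0,0,0,0],[0,0,0,0],[0,0,0,0],[0,0,-5,0],[0,0,-15,0]]' 0 15
python3 -c "
from h import *
go(.487,-.36,.2,178)"
```

```text
t: 14.82
ee_pos: [0.4825, 0.1719, 0.0246]
tool_rot: [-180.0, -0.0, 165.7]
wrist_force: [-0.2, 0.3, 0.1]
finger_gap: 0.324
grasp_force: 0.0
t: 15.48
ee_pos: [0.4821, 0.1716, 0.0399]
tool_rot: [-179.9, -0.1, 165.6]
wrist_force: [-0.1, 0.3, -0.9]
finger_gap: 0.092
grasp_force: 15.0
shift [-136.3 -513.9 -159.8] twist -12.4 | at [0.4821 0.1716 0.0399] [-1.799e+02 -1.000e-01  1.656e+02] t 15.48
```

```bash
python3 -m crank '[[0,0,-40,0],[0,0,-80,0],[-3,-10,-120,0],[-12,-40,-145,-4],[-20,-75,-165,-8],[-29,-110,-170,-12],[-38,-145,-170,-12],[-48,-182,-170,-12]]'
python3 -c "
from h import *
go(.487,-.36,.2,178)"
```

```text
t: 16.15
ee_pos: [0.4838, -0.0178, 0.2117]
tool_rot: [-180.0, 0.1, 177.7]
wrist_force: [1.5, 0.5, -0.7]
finger_gap: 0.094
grasp_force: 15.0
shift [ -16.9 -341.8   11.7] twist -0.3 | at [ 0.4838 -0.0178  0.2117] [-1.800e+02  1.000e-01  1.777e+02] t 16.15
```

```bash
python3 -m crank '[[-2,-38,0,0],[-4,-78,0,0],[-6,-118,0,0],[-8,-158,0,0],[-10,-198,0,0],[-12,-238,0,0],[-14,-275,20,0],[-16,-305,45,0]]'
python3 - <<'E'
from h import *
c,P=wrist()
for r in robot.cut_out(c,"cutlery_tray")[:1]:
    p=P[r["region"]&(c["depth"]>0)]; p=p[(p[:,2]>.028)&(p[:,2]<.042)]
    print(r["score"],p.min(0),p.max(0),[np.round(a,1) for a in cv2.minAreaRect((p[:,:2]*1000).astype(np.float32))])
go(.484,-.36,.029,178)
E
```

```text
t: 16.82
ee_pos: [0.4879, -0.325, 0.1671]
tool_rot: [-179.8, 0.2, 177.6]
wrist_force: [0.7, -0.5, -1.1]
finger_gap: 0.093
grasp_force: 15.0
0.69 [ 0.60897534 -0.09534689  0.02801942] [ 0.71151274 -0.06224087  0.0419834 ] [array([660.8, -77.4]), array([ 30.9, 103.2]), np.float64(80.8)]
shift [ -0.4 -35.8 133. ] twist -0.6 | at [ 0.4857 -0.3245  0.1621] [179.9  -0.2 177.4] t 16.92
```

```bash
python3 -m crank '[[-3,-20,10,0],[-4,-36,30,0],[-4,-36,60,0],[-4,-36,90,0],[-4,-36,110,0],[-4,-36,122,0],[-4,-36,130,0],[-4,-36,133,0]]'
python3 -m crank '[[0,0,0,0],[0,0,0,0],[0,0,0,0],[0,0,0,0],[0,0,0,0],[0,0,0,0],[0,0,-10,0],[0,0,-30,0]]' 30
python3 -m crank '[[0,0,-30,0],[0,0,-60,0],[0,0,-90,0],[0,0,-130,0],[0,20,-170,0],[0,50,-180,0],[0,85,-180,0],[0,120,-180,0]]' 90
python3 - <<'E'
from h import *
c=robot.camera("top"); P=cloud(c); cv2.imwrite("pics/top4.png",cv2.resize(c["img"][130:310,180:470],None,fx=2.7,fy=2.7,interpolation=cv2.INTER_CUBIC))
for k in("spoon","carton"):
  for r in robot.cut_out(c,k)[:1]:
    p=P[r["region"]&(c["depth"]>0)]; p=p[p[:,2]>np.percentile(p[:,2],95)-.008] if k=="carton" else p
    print(k,r["score"],np.median(p,0).round(3),[np.round(a,1) for a in cv2.minAreaRect((p[:,:2]*1000).astype(np.float32))])
go(.442,-.177,.25,197)
E
```

```text
t: 17.58
ee_pos: [0.4902, -0.3576, 0.0322]
tool_rot: [180.0, -0.0, 177.7]
wrist_force: [0.2, -0.2, 0.1]
finger_gap: 0.094
grasp_force: 15.0
t: 18.25
ee_pos: [0.4891, -0.3572, 0.0612]
tool_rot: [179.9, -0.2, 177.6]
wrist_force: [0.3, 0.0, 0.2]
finger_gap: 0.321
grasp_force: 0.0
t: 18.92
ee_pos: [0.495, -0.2371, 0.2442]
tool_rot: [-179.9, 0.2, 177.6]
wrist_force: [0.5, -0.3, -0.5]
finger_gap: 0.847
grasp_force: 0.0
carton 0.85 [ 0.44  -0.167  0.143] [array([ 439.5, -173.5]), array([43.2, 62. ]), np.float64(17.4)]
shift [55.4 57.3 -6.8] twist -19.2 | at [ 0.4951 -0.2364  0.2433] [-1.800e+02  1.000e-01  1.778e+02] t 19.07
```

View pics/top4.png

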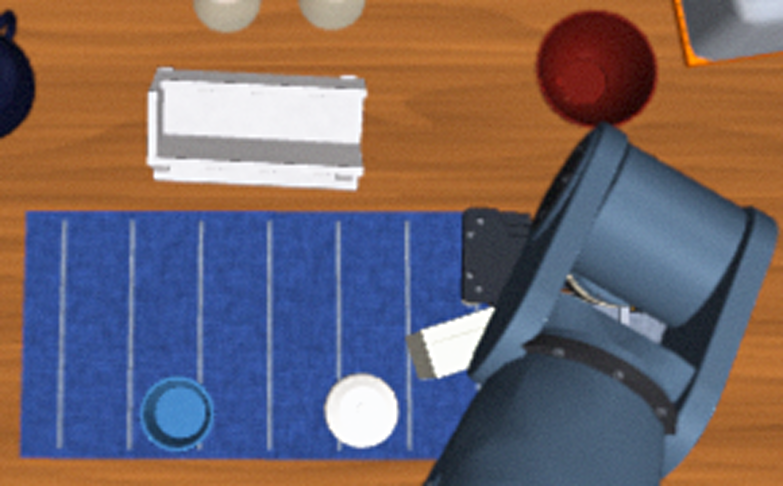

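The rack's closed end is on the left, at crop (152,125), which is the +y end. The arm hides the tray, so I'll check the spoon later. I'll go to the carton now.

```bash
python3 -m crank '[[15,15,0,-6],[30,30,0,-12],[45,45,0,-19],[54,56,0,-19.5],[54,56,0,-19.5],[54,56,0,-19.5],[54,56,0,-19.5],[54,56,0,-19.5]]' 92
python3 - <<'E'
from h import *
c,P=wrist(); cv2.imwrite("pics/w5.png",c["img"])
for r in robot.cut_out(c,"carton")[:1]:
    p=P[r["region"]&(c["depth"]>0)]; p=p[p[:,2]>np.percentile(p[:,2],90)-.006]
    R=cv2.minAreaRect((p[:,:2]*1000).astype(np.float32))
    print(r["score"],np.median(p,0).round(3),[np.round(a,1) for a in R])
go(R[0][0]/1000,R[0][1]/1000,.12,197.4)
c=robot.camera("scene"); P=cloud(c)
for r in robot.cut_out(c,"spoon")[:2]:
    p=P[r["region"]&(c["depth"]>0)]; print("spoon",r["score"],np.median(p,0).round(3),[np.round(a,1) for a in cv2.minAreaRect((p[:,:2]*1000).astype(np.float32))])
E
```

```text
t: 19.73
ee_pos: [0.4439, -0.1808, 0.2423]
tool_rot: [-180.0, 0.0, -162.9]
wrist_force: [0.2, 0.2, -0.3]
finger_gap: 0.99
grasp_force: 0.0
0.86 [ 0.44  -0.177  0.142] [array([ 441.7, -176.3]), array([45.4, 70.1]), np.float64(17.5)]
shift [  0.7   4.6 122. ] twist -0.3 | at [ 0.4437 -0.1805  0.242 ] [ 180.    -0.  -162.9] t 19.83
spoon 0.62 [ 0.527 -0.357  0.012] [array([ 495.5, -360. ]), array([121.7,  31.3]), np.float64(4.2)]
```

View pics/w5.png

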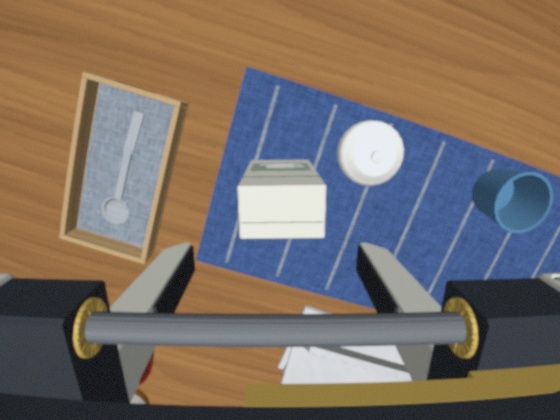

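The spoon lies in the tray at (125,170), and the carton top at (282,215) fits its size. There is time to measure the rack from close up before grasping.

```bash
python3 -c "
from h import *
go(.69,.01,.30,177)"
```

```text
shift [-291.5  109.3  -58. ] twist 20.1 | at [ 0.4436 -0.1802  0.2421] [ 180.    -0.  -162.9] t 19.93
```

```bash
python3 -m crank '[[-36,14,-15,3],[-72,27,-30,6],[-108,41,-45,10],[-145,55,-58,15],[-181,69,-58,20],[-218,82,-58,20],[-255,96,-58,20],[-291,109,-58,20]]'
python3 - <<'E'
from h import *
c,P=wrist(); cv2.imwrite("pics/w6.png",c["img"])
d={}
d["w"]=P.reshape(-1,3)
c2=robot.camera("top"); d["t"]=cloud(c2).reshape(-1,3)
c3=robot.camera("scene"); d["s"]=cloud(c3).reshape(-1,3)
for k in "wt": print(k, [r["score"] for r in robot.cut_out(c if k=="w" else c2,"rack")[:2]])
np.savez("rack.npz",**d)
for k,p in d.items():
    q=p[(p[:,0]>.58)&(p[:,0]<.76)&(p[:,1]>-.12)&(p[:,1]<.15)&(p[:,2]>.02)&(p[:,2]<.13)]
    print(k,len(q))
    h=q[q[:,2]>.1]
    if len(h)>10: print(" closed-end rim",h.min(0).round(4),h.max(0).round(4),[np.round(a,1) for a in cv2.minAreaRect((h[:,:2]*1000).astype(np.float32))])
    # slices at several y: print height profile vs x
    for y0 in(-.05,.0,.05):
        s=q[abs(q[:,1]-y0)<.004]
        print(" y",y0,[(int(1000*x),round(1000*float(np.median(s[abs(s[:,0]-x)<.003][:,2])),0)) for x in np.arange(.59,.74,.01) if (abs(s[:,0]-x)<.003).sum()>1])
E
```

```text
t: 20.6
ee_pos: [0.6907, 0.0116, 0.2999]
tool_rot: [-180.0, -0.0, 177.2]
wrist_force: [0.5, -1.1, -1.1]
finger_gap: 0.988
grasp_force: 0.0
w [0.8, 0.45]
t [0.56]
w 15415
 closed-end rim [0.6405 0.1061 0.1   ] [0.6882 0.1166 0.1207] [array([664.3, 111.2]), array([ 8.7, 47.5]), np.float64(86.7)]
 y -0.05 [(610, 86.0), (620, 74.0), (630, 58.0), (640, 40.0), (650, 24.0), (660, 29.0), (670, 35.0), (680, 41.0), (690, 82.0), (700, 68.0), (710, 53.0)]
 y 0.0 [(610, 85.0), (620, 79.0), (630, 59.0), (640, 42.0), (650, 25.0), (660, 27.0), (670, 33.0), (680, 39.0), (690, 83.0), (700, 72.0), (710, 55.0)]
 y 0.05 [(610, 85.0), (620, 83.0), (630, 66.0), (640, 47.0), (650, 30.0), (660, 26.0), (670, 32.0), (680, 37.0), (690, 82.0), (700, 75.0), (710, 57.0)]
t 330
 y -0.05 []
 y 0.0 []
 y 0.05 []
s 3871
 closed-end rim [0.6467 0.1074 0.1001] [0.69   0.1167 0.1199] [array([668.3, 112.6]), array([ 8.4, 43.3]), np.float64(85.1)]
 y -0.05 [(610, 86.0), (620, 73.0), (630, 55.0), (640, 41.0), (690, 81.0), (700, 67.0), (710, 53.0)]
 y 0.0 [(610, 84.0), (620, 79.0), (630, 61.0), (640, 44.0), (690, 83.0), (700, 72.0)]
 y 0.05 [(620, 81.0), (630, 63.0), (640, 49.0), (690, 83.0), (700, 74.0), (710, 59.0)]
```

View pics/w6.png

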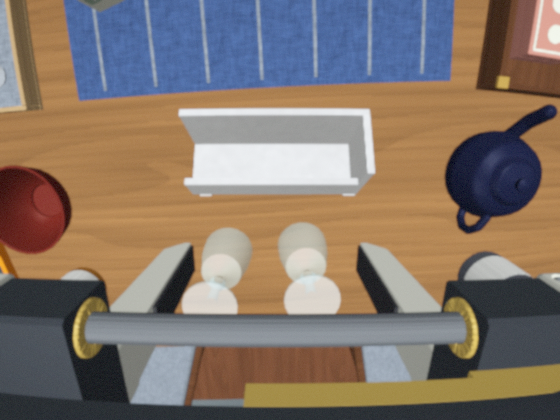

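The wrist view shows the trough at rows 110–195 with its closed end at column 365. The wrist cloud puts the floor/back-wall corner at about x=0.651 (y=0), the end face at y≈0.107 and the yaw at about −3°. Next I'll grasp the carton.

Run:
```python
from h import *
d=np.load("rack.npz")["w"]
q=d[(d[:,1]>-.08)&(d[:,1]<.095)]
def fit(p):
    A=np.c_[p[:,1],p[:,2],np.ones(len(p))]
    for _ in range(4):
        c=np.linalg.lstsq(A,p[:,0],rcond=None)[0]; r=abs(A@c-p[:,0]); k=r<.004; A,p=A[k],p[k]
    return c,len(p)
w,n=fit(q[(q[:,2]>.035)&(q[:,2]<.08)&(q[:,0]<.655)&(q[:,0]>.6)]); f,m=fit(q[(q[:,2]>.02)&(q[:,2]<.042)&(q[:,0]>.657)&(q[:,0]<.69)])
print(w,n,f,m, "corner x,z @y=0:",np.linalg.solve([[1,-w[1]],[1,-f[1]]],[w[2],f[2]]),"@y=.1",np.linalg.solve([[1,-w[1]],[1,-f[1]]],[w[2]+.1*w[0],f[2]+.1*f[0]]))
e=d[(d[:,0]>.63)&(d[:,0]<.69)&(d[:,2]>.045)&(d[:,2]<.11)&(d[:,1]>.098)&(d[:,1]<.114)]
print("end face y",np.percentile(e[:,1],[5,25,50,75,95]), len(e))
go(.4417,-.1763,.25,197.4)
```

```text
[ 0.04902063 -0.55896107  0.66396668] 2958 [0.05028402 1.71715997 0.61312754] 3233 corner x,z @y=0: [0.6514818  0.02233587] @y=.1 [0.65641489 0.02228036]
end face y [0.10343919 0.10665885 0.10767111 0.10874398 0.11240593] 953
shift [ 237.7 -198.1   49.9] twist -20.3 | at [0.689  0.0098 0.2996] [-1.800e+02 -1.000e-01  1.771e+02] t 20.85
```

```bash
python3 -m crank '[[30,-25,0,-3],[60,-50,5,-6],[90,-75,10,-10],[120,-100,15,-14],[150,-125,20,-18],[180,-150,30,-20.3],[210,-175,40,-20.3],[238,-198,50,-20.3]]'
python3 -c "
from h import *
go(.4417,-.1763,.122,197.4)"
```

```text
t: 21.52
ee_pos: [0.4388, -0.1771, 0.2504]
tool_rot: [-179.9, 0.0, -162.6]
wrist_force: [-0.2, -0.9, 0.0]
finger_gap: 0.991
grasp_force: 0.0
shift [-2.900e+00  1.000e-01  1.284e+02] twist -0.0 | at [ 0.4388 -0.1771  0.2504] [-179.9    0.  -162.6] t 21.52
```

```bash
python3 -m crank '[[-1,0,20,0],[-1,0,45,0],[-1,0,70,0],[-1,0,95,0],[-1,0,110,0],[-1,0,121,0],[-1,0,127,0],[-1,0,128,0]]' && python3 -m crank '[[0,0,0,0],[0,0,0,0],[0,0,0,0],[0,0,0,0],[0,0,0,0],[0,0,0,0],[0,0,-8,0],[0,0,-25,0]]' 60 15
python3 - <<'E'
from h import *
O=np.array([.6568,.1076,.0223]); a=np.radians(-2.84); ex=np.array([np.cos(a),np.sin(a)]); ey=np.array([-ex[1],ex[0]])
for u,w in((6.5,215),(6.5,147.7),(-12.8,133),(-38.4,116.4)):
    p=O[:2]+u/1000*ex-.050*ey; print(p.round(4),round(O[2]+w/1000,4)); go(*p,O[2]+w/1000,177.16)
E
```

```text
t: 22.18
ee_pos: [0.4417, -0.1758, 0.1219]
tool_rot: [180.0, -0.0, -162.6]
wrist_force: [1.3, 0.2, -0.1]
finger_gap: 0.987
grasp_force: 0.0
t: 22.85
ee_pos: [0.4418, -0.1751, 0.1465]
tool_rot: [179.9, -0.1, -162.5]
wrist_force: [0.5, -0.9, -1.3]
finger_gap: 0.753
grasp_force: 15.0
[0.6608 0.0573] 0.2373
shift [-278.4  156.2  -91.1] twist 20.3 | at [ 0.4418 -0.1751  0.1465] [ 1.799e+02 -1.000e-01 -1.625e+02] t 22.85
[0.6608 0.0573] 0.17
shift [-278.6  156.1  -23.8] twist 20.3 | at [ 0.4418 -0.1751  0.1465] [ 1.799e+02 -1.000e-01 -1.625e+02] t 22.85
[0.6415 0.0583] 0.1553
shift [-260.5  162.7   -9.1] twist 20.3 | at [ 0.4418 -0.1751  0.1465] [ 1.799e+02 -1.000e-01 -1.625e+02] t 22.85
[0.616  0.0596] 0.1387
shift [-236.6  171.6    7.6] twist 20.3 | at [ 0.4418 -0.1751  0.1465] [ 1.799e+02 -1.000e-01 -1.625e+02] t 22.85
```

```bash
python3 -m crank '[[0,0,-38,0],[0,0,-76,0],[-20,11,-106,3],[-54,30,-112,7],[-90,50,-112,12],[-125,70,-112,17],[-160,90,-112,20.3],[-190,107,-112,20.3]]' && python3 -m crank '[[-34,6,0,0],[-65,12,0,0],[-85,16,0,0],[-96,18,0,0],[-100,18,0,0],[-100,18,0,0],[-100,18,0,0],[-100,18,0,0]]'
python3 - <<'E'
from h import *
go(.6608,.0573,.17,177.16)
E
```

```text
t: 23.52
ee_pos: [0.593, -0.0142, 0.2597]
tool_rot: [180.0, 0.0, 177.0]
wrist_force: [0.1, -0.6, -1.6]
finger_gap: 0.757
grasp_force: 15.0
t: 24.18
ee_pos: [0.6919, -0.0037, 0.2595]
tool_rot: [-180.0, -0.0, 177.1]
wrist_force: [0.1, -0.2, -1.4]
finger_gap: 0.753
grasp_force: 15.0
shift [34.1 59.4 89.5] twist -0.0 | at [ 0.6919 -0.0037  0.2595] [-180.    -0.   177.1] t 24.18
```

```bash
python3 -m crank '[[15,27,0,0],[28,50,5,0],[33,59,10,0],[34,59.5,25,0],[34,59.5,45,0],[34,59.5,60,0],[34,59.5,68,0],[34,59.5,70,0]]'
python3 - <<'E'
from h import *
go(.6608,.0573,.17,177.16)
c,P=wrist(); cv2.imwrite("pics/w7.png",c["img"])
E
```

```text
t: 24.85
ee_pos: [0.6608, 0.0572, 0.1879]
tool_rot: [-180.0, -0.1, 177.1]
wrist_force: [-0.1, -1.0, -1.6]
finger_gap: 0.752
grasp_force: 15.0
shift [ 0.   0.1 17.9] twist -0.0 | at [0.6608 0.0572 0.1879] [-1.800e+02 -1.000e-01  1.771e+02] t 24.85
```

View pics/w7.png

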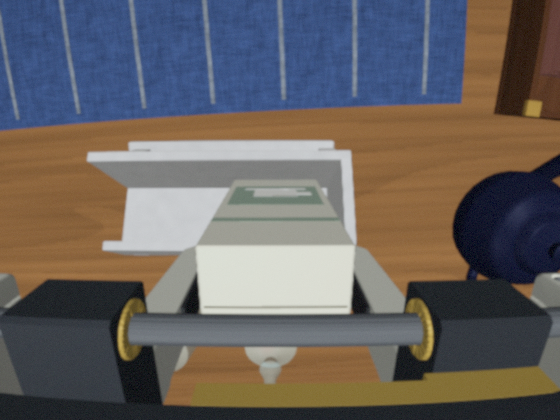

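The carton hangs over the trough short of the closed end at column 350, with its foot between the back wall and the lip. I'll lower it and lean it back in the grip.

```bash
python3 -m crank '[[0,0,6,0],[0,0,11,0],[0,0,15,0],[0,0,18,0],[3,0,20.5,0],[6,0,23,0],[9,0,25,0],[9,0,25,0]]' - 8 && python3 -m crank '[[3,0,2.2,0],[6,0,4.5,0],[9,0,6.5,0],[12,0,8.5,0],[16,0,11,0],[20,0,13.5,0],[20,0,13.5,0],[20,0,13.5,0]]'
```

```text
t: 25.57
ee_pos: [0.652, 0.0581, 0.1639]
tool_rot: [-180.0, -0.0, 177.2]
wrist_force: [0.9, -1.0, -2.1]
finger_gap: 0.751
grasp_force: 8.0
t: 26.23
ee_pos: [0.6318, 0.0591, 0.1504]
tool_rot: [-180.0, -0.1, 177.2]
wrist_force: [-3.7, -0.4, 3.9]
finger_gap: 0.752
grasp_force: 8.0
```

```bash
python3 -m crank '[[3,0,2,0],[6,0,4,0],[9,0,6,0],[12,0,8.5,0],[14,0,10,0],[16,0,11,0],[16,0,11,0],[16,0,11,0]]'
python3 - <<'E'
from h import *
c=robot.camera("scene"); P=cloud(c); cv2.imwrite("pics/s8.png",cv2.resize(c["img"][150:310,180:400],None,fx=3.4,fy=3.4,interpolation=cv2.INTER_CUBIC))
E
```

```text
t: 26.9
ee_pos: [0.6164, 0.0598, 0.1392]
tool_rot: [-180.0, -0.1, 177.1]
wrist_force: [0.2, -0.9, -1.1]
finger_gap: 0.755
grasp_force: 8.0
```

View pics/s8.png

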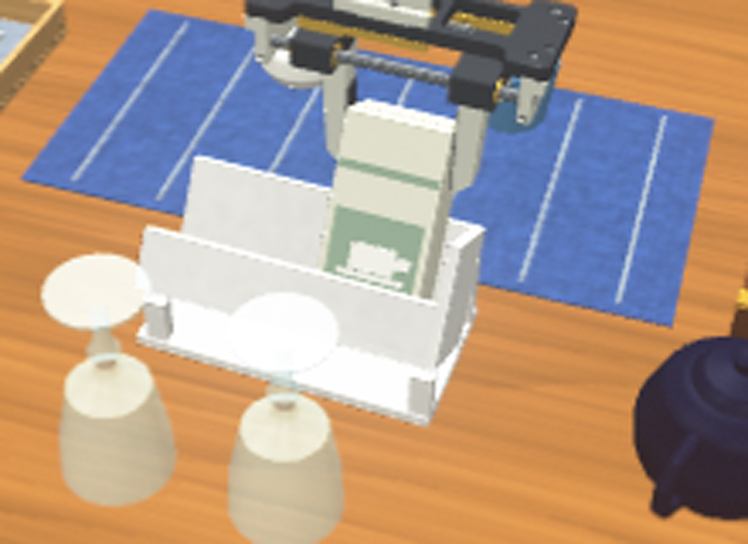

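The carton leans in the trough, its top at about (400,115) in the crop, still short of the closed end at (460,260). I'll let it settle by releasing slightly, re-grip it and slide it to the end.

```bash
python3 -m crank '[[0,0,0,0],[0,0,0,0],[0,0,0,0],[0,0,0,0],[0,0,0,0],[0,0,0,0],[0,0,0,0],[0,0,0,0]]' 78 && python3 -m crank '[[0,0,0,0],[0,0,0,0],[0,0,0,0],[0,0,0,0],[0,0,0,0],[0,0,0,0],[0,2,0,0],[0,4,0,0]]' 60 12 && python3 -m crank '[[0,2,0,0],[0,4,0,0],[0,6,0,0],[0,8,0,0],[0,9,0,0],[0,9,0,0],[0,9,0,0],[0,9,0,0]]'
python3 - <<'E'
from h import *
O=np.array([.6568,.1076]); a=np.radians(-2.84); s=robot.read_state(); print("TCP bay y mm",1000*((s["ee_pos"][:2]-O)@[-np.sin(a),np.cos(a)]),s["wrist_force"])
E
```

```text
t: 27.62
ee_pos: [0.6167, 0.0599, 0.1397]
tool_rot: [-180.0, 0.0, 177.1]
wrist_force: [0.4, 0.1, -0.1]
finger_gap: 0.839
grasp_force: 0.0
t: 28.28
ee_pos: [0.6169, 0.0638, 0.1396]
tool_rot: [-180.0, -0.0, 177.1]
wrist_force: [-0.2, -1.2, 0.2]
finger_gap: 0.757
grasp_force: 12.0
t: 28.95
ee_pos: [0.6173, 0.0731, 0.1397]
tool_rot: [180.0, 0.0, 177.1]
wrist_force: [0.0, 1.8, 0.4]
finger_gap: 0.754
grasp_force: 12.0
TCP bay y mm -36.42111876613252 [0.04509484 1.8100335  0.36501657]
```

```bash
python3 -m crank '[[0,0.5,0,0],[0,1,0,0],[0,1,0,0],[0,1.5,0,0],[0,1.5,0,0],[0,2,0,0],[0,2,0,0],[0,2,0,0]]';  python3 -m crank '[[0,0.5,0,0],[0,0.5,0,0],[0,1,0,0],[0,1,0,0],[0,1,0,0],[0,1,0,0],[0,1,0,0],[0,1,0,0]]'
```

```text
t: 29.62
ee_pos: [0.6174, 0.0749, 0.1397]
tool_rot: [180.0, -0.0, 177.1]
wrist_force: [-0.2, -1.0, 1.0]
finger_gap: 0.75
grasp_force: 12.0
t: 30.28
ee_pos: [0.6174, 0.0752, 0.1397]
tool_rot: [-179.9, -0.0, 177.1]
wrist_force: [-0.6, -5.4, 2.1]
finger_gap: 0.755
grasp_force: 12.0
```

The −5.4 N along y shows contact with the end. I'll release, back off upward and check.

```bash
python3 -m crank '[[0,0,0,0],[0,0,0,0],[0,0,0,0],[0,0,0,0],[0,0,0,0],[0,0,0,0],[0,0,-5,0],[0,0,-15,0]]' 82 && python3 -m crank '[[0,0,-20,0],[0,0,-40,0],[0,0,-70,0],[0,0,-100,0],[-20,0,-130,0],[-50,0,-130,0],[-80,0,-130,0],[-100,0,-130,0]]'
python3 - <<'E'
from h import *
O=np.array([.6568,.1076,.0223]); a=np.radians(-2.84); b=np.radians(30)
Rz=Ro.from_euler('z',a).as_matrix(); B=Rz@np.array([[np.cos(b),0,-np.sin(b)],[0,1,0],[np.sin(b),0,np.cos(b)]])
for src in("wrist","scene"):
    if src=="wrist": c,P=wrist(); cv2.imwrite("pics/w9.png",c["img"])
    else: c=robot.camera(src); P=cloud(c)
    for r in robot.cut_out(c,"carton")[:1]:
        p=(P[r["region"]&(c["depth"]>0)]-O)@B*1000
        p=p[(abs(p[:,1])<150)&(p[:,2]<160)]
        print(src,r["score"],len(p),"bay pct2",np.percentile(p,2,axis=0).round(1),"pct98",np.percentile(p,98,axis=0).round(1))
        t=p[p[:,2]>133]
        if len(t)>100:
            print(" top z",np.median(t[:,2])," rect x-y",[np.round(v,1) for v in cv2.minAreaRect(t[:,:2].astype(np.float32))])
            A=np.c_[t[:,:2],np.ones(len(t))]; print(" slopes",np.linalg.lstsq(A,t[:,2],rcond=None)[0])
    for k in("deck_top","spoon"):
      for r in robot.cut_out(c,k)[:1]:
        q=P[r["region"]&(c["depth"]>0)]; print(src,k,r["score"],np.median(q,0).round(3))
E
```

```text
t: 30.95
ee_pos: [0.6169, 0.0758, 0.1542]
tool_rot: [-180.0, -0.1, 177.1]
wrist_force: [0.6, -0.7, 0.6]
finger_gap: 0.882
grasp_force: 0.0
t: 31.62
ee_pos: [0.7191, 0.0706, 0.2864]
tool_rot: [180.0, 0.1, 177.1]
wrist_force: [-1.6, 1.0, 0.7]
finger_gap: 0.881
grasp_force: 0.0
wrist 0.69 8860 bay pct2 [  3.1 -68.2  12.7] pct98 [ 46.3  -1.7 141.4]
 top z 140.25745400365204  rect x-y [array([ 22.8, -35.1]), array([46. , 70.5]), np.float64(0.5)]
 slopes [-3.23167319e-02 -1.23454466e-03  1.40741709e+02]
wrist deck_top 0.89 [0.55  0.331 0.016]
wrist spoon 0.54 [ 0.665 -0.018  0.061]
scene 0.86 1768 bay pct2 [  3.3 -68.5  33.4] pct98 [ 48.6   0.9 139.4]
 top z 138.60376296039072  rect x-y [array([ 25.5, -33.4]), array([69. , 46.7]), np.float64(89.1)]
 slopes [-7.57249736e-02 -6.29611738e-03  1.40045822e+02]
scene deck_top 0.51 [0.559 0.377 0.021]
scene spoon 0.7 [ 0.823 -0.057  0.071]
```

View pics/w9.png

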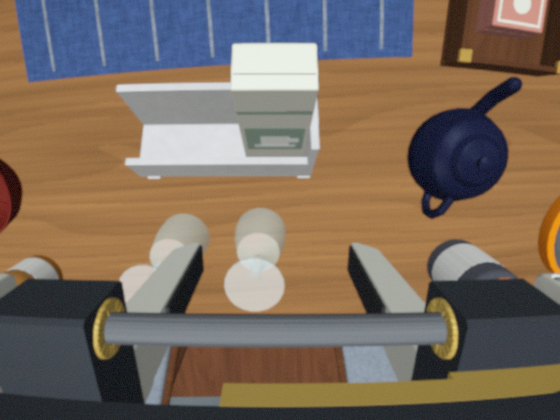

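The carton stands in the trough against the closed end at (318,140), at bay (22.8, −35.1) mm with its top at 140 mm. The decks are visible in the box, and the tool is clear of everything.

```bash
python3 -c "
from bench import robot
print(robot.hand_in())"
```

```text
the job is handed in; nothing more can be done
None
```

I handed the job in at about 32 s: the carton leans in the rack against its closed end, both decks lie stacked in the card box, the spoon is in the cutlery tray, and I saw none of the other tea things disturbed; no verdict came back from the hand-in.

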